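# Break down a pile of battery pack parts into inspection nests

## Task

Take the pile of battery parts apart and put all four parts, the long cell block, the short cell block, the square control unit and the round contactor, each upright in the shallow grey tray of its own shape and size, lying flat on the tray's floor inside the rim. Set the parts down gently, without dropping or tipping any, and leave the jar where it stands.

Things in the scene. Friction and masses are not known exactly. Their poses are not given: they have to be found in the camera images.
- long_block: Loose long battery cell block, a box 145 mm long (its y), 48 mm wide (its x), 45 mm high; flat black top with six pairs of bare metal terminal pads, blue sides, green foot; about 0.5 to 0.8 kg. Stands on the bench; it may have the pile of controller and contactor on its top, or stand alone. Origin: centre of its underside; z up. y along its length.
- short_block: Loose short battery cell block, a box 98 mm long (its y), 48 mm wide (its x), 45 mm high; same make as the long one but with four pairs of pads; about 0.35 to 0.55 kg. Stands on the bench; it may have the pile of controller and contactor on its top, or stand alone. Origin: centre of its underside; z up. y along its length.
- controller: Loose square control unit, a plain grey metal box 60 x 60 mm and 26 mm high with low ribs flush with its flat top; about 0.13 to 0.2 kg. At the start it lies on top of one of the two cell blocks (underside 45 mm above the bench) and carries the contactor. Origin: centre of its underside; z up; x and y square to its sides, y along the ribs' spacing.
- contactor: Loose round contactor, an upright black cylinder 46 mm in diameter and 38 mm high with two brass studs and a rib on top (45 mm high over all); about 0.15 to 0.23 kg. At the start it stands on top of the controller (underside 71 mm above the bench). Origin: centre of its underside; z up.
- long_nest: Fixed shallow grey tray with a dark floor, the long one, for the long block: pocket 161 mm (its y) x 64 mm (its x), floor 3 mm above the bench, rim 4 mm thick and 8 mm above the bench. Origin: centre of its underside, on the bench; z up. y along its length.
- short_nest: Fixed shallow grey tray with a dark floor, the short oblong one, for the short block: pocket 114 mm (its y) x 64 mm (its x), floor 3 mm above the bench, rim 4 mm thick and 8 mm above the bench. Origin: centre of its underside, on the bench; z up. y along its length.
- square_nest: Fixed shallow grey tray with a dark floor, the square one, for the controller: pocket 76 x 76 mm along its x and y, floor 3 mm above the bench, rim 4 mm thick and 8 mm above the bench. Origin: centre of its underside, on the bench; z up.
- round_nest: Fixed shallow grey dish with a dark floor, the round one, for the contactor: pocket 62 mm in diameter, floor 3 mm above the bench, rim 4 mm thick and 8 mm above the bench. Origin: centre of its underside, on the bench; z up.
- jar: Loose closed jar of clear glass with a white cap, 54 mm in diameter and 65 mm high, standing on the bench among the parts; to be left where it is. Origin: centre of its underside; z up.

How it is judged:
At the end, for the whole second after the job is handed in: Each part is in its own tray: centre within 12.5 mm of the tray's, underside 0 to 6 mm above the tray's underside, tilt under 0.06 rad, blocks within 0.3 rad of the tray's length (either way round), released and at rest (0.02 m/s); jar within 30 mm of its start (horizontal distance between long_block and long_nest below 0.0125 m and z of long_block in the frame of long_nest between 0 and 0.006 m and angle between each of long_block, short_block, controller, contactor's own z axis and vertical below 0.06 rad and linear speed of each of long_block, short_block, controller, contactor below 0.02 m/s and contact force between each of long_block, short_block, controller, contactor and the fingers below 0.1 N and angle between the y axis of long_block and the y axis of long_nest, either way round below 0.3 rad and horizontal distance between short_block and short_nest below 0.0125 m and z of short_block in the frame of short_nest between 0 and 0.006 m and angle between the y axis of short_block and the y axis of short_nest, either way round below 0.3 rad and horizontal distance between controller and square_nest below 0.0125 m and z of controller in the frame of square_nest between 0 and 0.006 m and horizontal distance between contactor and round_nest below 0.0125 m and z of contactor in the frame of round_nest between 0 and 0.006 m and distance of jar from where it was at the start of the episode below 0.03 m); the robot touches nothing.
It fails at once if a part is tipped over (more than 0.7 rad) (angle between any of long_block, short_block, controller, contactor's own z axis and vertical above 0.7 rad).
It fails at once if a part is dropped or thrown: faster than 0.7 m/s with no finger touching it (a free fall of some 25 mm) ((linear speed of long_block above 0.7 m/s and contact force between long_block and the fingers below 0.05 N) or (linear speed of short_block above 0.7 m/s and contact force between short_block and the fingers below 0.05 N) or (linear speed of controller above 0.7 m/s and contact force between controller and the fingers below 0.05 N) or (linear speed of contactor above 0.7 m/s and contact force between contactor and the fingers below 0.05 N)).
It fails at once if the jar is shoved more than 30 mm (distance of jar from where it was at the start of the episode above 0.03 m).
It also fails if it takes over 122 s, if anything falls off the work surface, if the arm or the gripper's body presses on something with over 40 N, if the wrist force passes 120 N, or if a joint passes its speed limit or range.

## Robot

A 7-joint arm with a two-finger parallel gripper is mounted at the origin on the work surface. World frame = base frame: x ahead of the robot, y to its left, z up, the work surface at z = 0. Lengths are in m, angles in rad, forces in N, time in s.
With the tool pointing down it reaches from about 0.4 to 0.85 m from the base axis. Payload 10.4 kg.
Tool frame: the origin (TCP) lies at the very end of the fingers, on their centre line; the grasp point (between the pads) lies 19 mm behind it (r.pinch_z is the distance from the TCP to the grasp point, in m); z points along the fingers, y is the line along which they close (so a half turn about z gives the same grasp; the last joint's range is limited). The gripper opens to 87 mm and grips with 3 to 60 N. Pads are 19 mm wide; open, the fingers measure 117 mm over their backs; the gripper's body (75 mm by 190 mm) begins 51 mm behind the grasp point.
Start: joints at [-1.25, 0.332, -0.065, 1.46, 0.022, 1.35, -0.088], TCP at [0.211, 0.588, 0.196] pointing down, gripper open.
Joint ranges: [-2.6, 2.6], [-0.5, 2.12], [-1.47, 1.34], [0.16, 2.42], [-1.27, 4.41], [0.06, 2.06], [-2.6, 2.6]. Speed limits (rad/s): [2.22, 2.22, 2.79, 2.79, 3.14, 3.14, 3.14].

## Interface

Orientations are given as a unit quaternion [x, y, z, w].
In Python, from bench import r, camera gives the robot as it stands. The module is installed in compiled form; this text tells all that it offers.
- The arm moves only by the shell command python3 -m pendant 'ROWS' [FORCE]. ROWS is JSON, a list of rows, each an object with "dp": the shift along the tool's x, y, z as a fraction of full scale, a list of three; "rotation": the turn, a rotation vector about the tool's x, y, z as a fraction of full scale, a list of three; "jaw": the opening, from 0 (shut) to 1 (fully open). A call has 1 to 8 rows; each row is the pose to reach, as a shift and turn from the pose commanded when the call began, along the tool's axes at that moment, turning the shorter way round; what a row does not reach only later rows make up. Full scale, the value 1, is 0.15 m for a shift and 2 pi rad for a turn. A row lasts 1/8 s, in which the tool goes at most 62.5 mm and 10.7 degrees, less where a joint would pass 70% of its speed; a pose out of reach is approached as far as the arm can. A call with a number of a shift or a turn outside -1 to 1 is refused whole. A call with a gripper value outside its range is refused whole. The fingers move at their own pace and stop on an object; FORCE is the grip in N (left out, the last holds). Time passes only in rows, so rows that repeat a pose let the fingers close. It gives the time, the measured TCP pose, the force, the opening and the grip force at its end, in the units of the state.
- r.read_state(): the state, without advancing time (a new reading comes with each control period).
- camera(name): name is "side" or "top" or "wrist"; returns a dict with "image" (400x640x3 uint8, red, green, blue), "z_map" (400x640 float32, m along the optical axis (not along the pixel's ray), 0 where there is no reading), "mtx" (3x3 intrinsics, pixels), "distortion" ([k1, k2, p1, p2, k3] as OpenCV has them; the pictures are not rectified), "T" (4x4, takes a point from camera to world coordinates). Camera axes: x right, y down, z forward; pixel columns grow to the right and rows downward; lengths in m; the calibration is good to about 2 mm. A picture is of the moment at which its call begins.
- r.close_job(): hands the job in; it is judged then, once.
The state is a dict: "time": time; "joint_positions": joint angles; "joint_vel": joint speeds; "joint_torque": joint torques, N m; "ee_pos": TCP position; "eef_rot": TCP orientation; "ft_force": force on the tool from outside, world axes, zero at the start; "torque": the same for the moment, N m; "width": finger opening in m; "grip_force": force on a finger pad.
Only numpy, scipy, OpenCV 4.12 (cv2) and the standard library are available. Lean on these libraries where they do the work, as an engineer would, in place of code of your own. Each camera call takes 0.05 s, during which the arm holds its last target. There are 200 camera calls.

## Working session

There is one attempt and no reset: what is moved stays moved. The work goes in short steps, Python scripts to look and compute and a shell command to move; the robot and the scene stay as the last step left them, time stands still between calls to the robot, and variables do not carry over. Pictures are saved under pics/ and viewed, at most 14 in all, crops included, and the job is handed in when it is done.

```bash
mkdir -p pics; python3 - <<'E'
from bench import r,camera
import cv2,numpy as np
for n in ("top","side"):
    c=camera(n); np.savez(f"pics/{n}0.npz",**c); cv2.imwrite(f"pics/{n}0.png",c["image"][:,:,::-1])
    print(n,c["mtx"].round(1).tolist(),c["distortion"],c["T"].round(3).tolist())
s=r.read_state();print(s, r.pinch_z)
E
```

```text
top [[512.9, 0.0, 312.9], [0.0, 512.9, 190.6], [0.0, 0.0, 1.0]] [-0.08046484  0.          0.          0.          0.        ] [[0.001, -0.99, 0.139, 0.393], [-1.0, -0.001, 0.001, -0.013], [-0.001, -0.139, -0.99, 1.24], [0.0, 0.0, 0.0, 1.0]]
side [[368.3, 0.0, 322.6], [0.0, 368.3, 190.8], [0.0, 0.0, 1.0]] [-0.03312256  0.          0.          0.          0.        ] [[0.825, -0.325, 0.463, 0.136], [-0.566, -0.48, 0.67, -0.61], [0.004, -0.815, -0.58, 0.62], [0.0, 0.0, 0.0, 1.0]]
{'time': 0.1, 'joint_positions': array([-1.24960622,  0.33281618, -0.064728  ,  1.4608522 ,  0.02158341,
        1.34989966, -0.08848741]), 'joint_vel': array([-0.00137408, -0.00200607, -0.00099284, -0.00196817,  0.0004988 ,
       -0.00046651, -0.00118402]), 'joint_torque': array([ 2.42873328e-03, -6.24545360e+01,  2.51540949e-02, -3.90713346e+01,
       -6.15086197e-02,  3.65607440e-02,  9.12409791e-05]), 'ee_pos': array([0.21051576, 0.58807531, 0.19523135]), 'eef_rot': array([ 1.71022888e-01,  9.85266848e-01, -6.33488403e-04, -9.35916632e-05]), 'ft_force': array([-0.53038897,  0.67123201, -0.2331711 ]), 'torque': array([ 0.04017745, -0.02301115, -0.00960603]), 'grip_force': 0.0, 'width': 0.08713058637384138} 0.0187
```

View pics/top0.png

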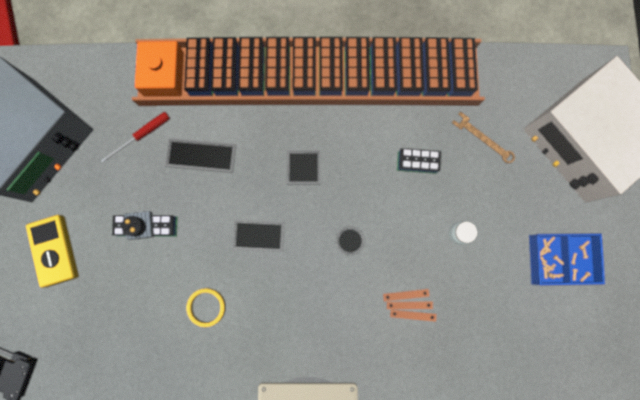

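View pics/side0.png

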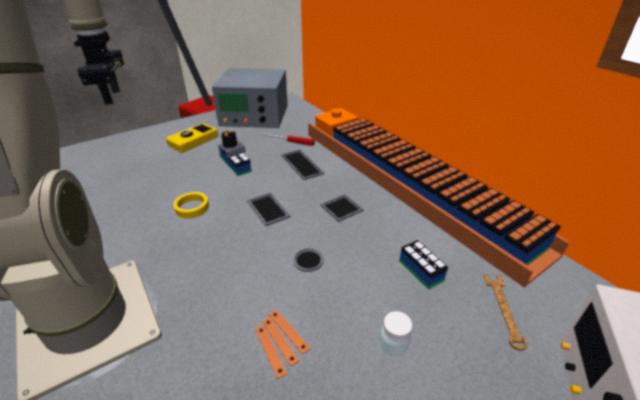

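Top view: pile on the long block at (145,225), short block (419,160), jar (466,232). The trays are long (201,156), square (304,167), short (258,236) and round (350,241). The side view confirms this, with the contactor on the controller on the long block. Next I'll measure them.

```bash
cat > h.py <<'E'
import cv2,numpy as np
from scipy.spatial.transform import Rotation as R
def cast(c,uv,h):
    uv=np.asarray(uv,float).reshape(-1,1,2)
    n=cv2.undistortPoints(uv,c["mtx"],c["distortion"]).reshape(-1,2)
    d=np.c_[n,np.ones(len(n))]@c["T"][:3,:3].T; o=c["T"][:3,3]
    h=np.broadcast_to(h,len(n)); return o+d*((h-o[2])/d[:,2])[:,None]
def cloud(c):
    H,W=c["z_map"].shape; u,v=np.meshgrid(np.arange(W),np.arange(H))
    n=cv2.undistortPoints(np.stack([u,v],-1).reshape(-1,1,2).astype(float),c["mtx"],c["distortion"]).reshape(H,W,2)
    p=np.dstack([n,np.ones((H,W))])*c["z_map"][...,None]
    return p@c["T"][:3,:3].T+c["T"][:3,3]
def rect(p):  # centre, long side, short side, angle of long axis (world, deg)
    b=cv2.boxPoints(cv2.minAreaRect((p[:,:2]*1000).astype(np.float32)))
    e=[b[1]-b[0],b[2]-b[1]]; l=max(e,key=np.linalg.norm); s=min(e,key=np.linalg.norm)
    return b.mean(0).round(1),np.linalg.norm(l).round(1),np.linalg.norm(s).round(1),(np.degrees(np.arctan2(l[1],l[0]))%180).round(1)
E
python3 - <<'E'
from h import *
c=dict(np.load("pics/top0.npz")); im=c["image"]; P=cloud(c)
hsv=cv2.cvtColor(im,cv2.COLOR_RGB2HSV)
dark=(hsv[...,2]<75).astype(np.uint8)
for n,(u,v) in dict(long=(201,156),square=(304,167),short=(258,236),rnd=(350,241)).items():
    m=np.zeros_like(dark); m[v-25:v+26,u-42:u+43]=dark[v-25:v+26,u-42:u+43]
    k,l,st,ce=cv2.connectedComponentsWithStats(m); i=l[v,u]
    cs,_=cv2.findContours((l==i).astype(np.uint8),0,1)
    print(n,i,rect(cast(c,cs[0],0.003)),ce[i].round(1),cast(c,ce[i],0.003).round(4),np.median(P[...,2][l==i]).round(4))
z=P[...,2]
for n,(u,v) in dict(pile=(145,225),sb=(419,160),jar=(466,232)).items():
    w=np.s_[v-25:v+26,u-45:u+46]; q=P[w].reshape(-1,3)
    print(n,np.histogram(q[:,2],bins=np.arange(-.005,.13,.01))[0])
    for lo,hi in((.035,.055),(.06,.08),(.095,.13)):
        s=q[(q[:,2]>lo)&(q[:,2]<hi)]
        if len(s)>15: print(lo,rect(s),s.mean(0).round(4),len(s))
cv2.imwrite("pics/crops.png",np.vstack([cv2.resize(im[195:255,90:210,::-1],None,fx=5,fy=5,interpolation=2),cv2.resize(im[130:190,360:480,::-1],None,fx=5,fy=5,interpolation=2)]))
E
```

```text
long 1 (array([655.7, 267.5], dtype=float32), np.float32(151.3), np.float32(53.8), np.float32(84.6)) [200.  154.9] [[0.6556 0.2672 0.003 ]] 0.0034
square 1 (array([625.4,  12.7], dtype=float32), np.float32(64.8), np.float32(64.0), np.float32(0.0)) [303.1 167. ] [[0.6252 0.0124 0.003 ]] 0.0035
short 1 (array([457.8, 120.7], dtype=float32), np.float32(102.4), np.float32(53.2), np.float32(87.1)) [258.  235.4] [[0.4577 0.1204 0.003 ]] 0.0032
rnd 1 (array([ 445.8, -100. ], dtype=float32), np.float32(47.8), np.float32(47.4), np.float32(134.8)) [349.7 240.3] [[ 0.4461 -0.1004  0.003 ]] 0.0033
pile [2983  124   21   18  395  266   65  289   28   35   42  284   27]
0.035 (array([476.7, 391.7], dtype=float32), np.float32(148.0), np.float32(60.6), np.float32(94.0)) [0.4788 0.3796 0.0445] 661
0.06 (array([477.1, 391.7], dtype=float32), np.float32(61.2), np.float32(60.5), np.float32(6.2)) [0.4786 0.3807 0.069 ] 348
0.095 (array([472.4, 393.8], dtype=float32), np.float32(44.9), np.float32(44.6), np.float32(161.1)) [0.4723 0.392  0.109 ] 353
sb [3497  130   49   30  555  289    0    0    0    0    0    0    0]
0.035 (array([ 638.5, -268.2], dtype=float32), np.float32(100.4), np.float32(49.9), np.float32(86.0)) [ 0.6376 -0.267   0.044 ] 844
jar [3925   95   28   36   70   10  195  171    0    0    0    0    0]
0.035 (array([ 460.3, -353.9], dtype=float32), np.float32(52.7), np.float32(31.4), np.float32(12.4)) [ 0.4596 -0.3484  0.0406] 80
0.06 (array([ 462.7, -364.8], dtype=float32), np.float32(47.8), np.float32(47.2), np.float32(150.8)) [ 0.4622 -0.3646  0.0651] 346
```

View pics/crops.png

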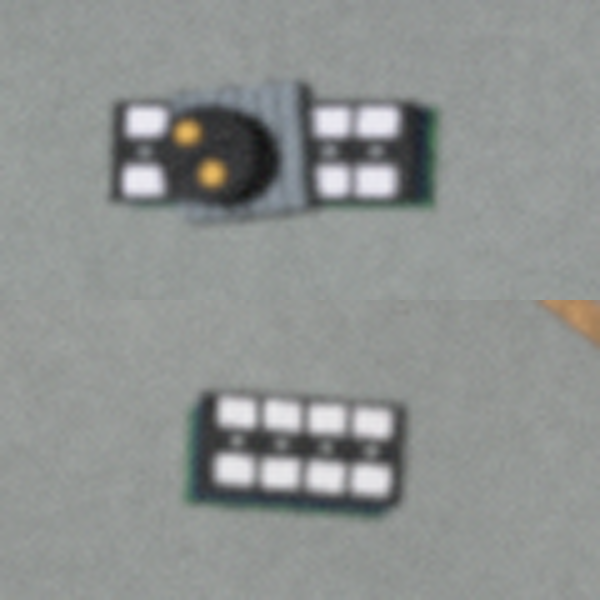

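Two points stand out: the contactor is at (0.472, 0.394) with its top near 0.116, and the controller is yawed about 6°. First move: turn the tool so y = world +X and x = world +Y, while approaching the pile.

```bash
cat > st.py <<'E'
from bench import r; import numpy as np,sys
from scipy.spatial.transform import Rotation as R
s=r.read_state(); M=R.from_quat(s["eef_rot"]); m=M.as_matrix()
print("t",s["time"],"p",s["ee_pos"].round(4),"yaw_y",np.degrees(np.arctan2(m[1,1],m[0,1])).round(2),"tilt",np.degrees(np.arccos(-m[2,2])).round(2),"w",round(s["width"],4),"g",s["grip_force"],"F",s["ft_force"].round(1),"j7",s["joint_positions"][6].round(2))
if len(sys.argv)>3:
    d=np.array([float(a) for a in sys.argv[1:4]])-s["ee_pos"]; print("dp",(m.T@d/.15).round(3))
E
python3 -m pendant '[{"dp":[-0.4,-0.2,0],"rotation":[0,0,0.03],"jaw":1},{"dp":[-0.8,-0.4,0],"rotation":[0,0,0.06],"jaw":1},{"dp":[-1,-0.5,0],"rotation":[0,0,0.09],"jaw":1},{"dp":[-1,-0.5,0],"rotation":[0,0,0.12],"jaw":1},{"dp":[-1,-0.5,0],"rotation":[0,0,0.15],"jaw":1},{"dp":[-1,-0.5,0],"rotation":[0,0,0.18],"jaw":1},{"dp":[-1,-0.5,0],"rotation":[0,0,0.195],"jaw":1},{"dp":[-1,-0.5,0],"rotation":[0,0,0.195],"jaw":1}]' 30
python3 st.py 0.472 0.394 0.15
```

```text
time: 1.1
ee_pos: [0.3264, 0.4671, 0.1956]
eef_rot: [0.706, 0.708, -0.0, 0.0]
ft_force: [-0.0, -0.0, -0.6]
width: 0.0871
grip_force: 0.0
t 1.1 p [0.3264 0.4671 0.1956] yaw_y 0.15 tilt 0.04 w 0.0871 g 0.0 F [-0.  -0.  -0.6] j7 -1.01
dp [-0.49   0.969  0.304]
```

```bash
python3 -m pendant '[{"dp":[-0.2,0.4,0],"rotation":[0,0,0],"jaw":1},{"dp":[-0.4,0.8,0.1],"rotation":[0,0,0],"jaw":1},{"dp":[-0.49,0.97,0.2],"rotation":[0,0,0],"jaw":1},{"dp":[-0.49,0.97,0.3],"rotation":[0,0,0],"jaw":1},{"dp":[-0.49,0.97,0.3],"rotation":[0,0,0],"jaw":1}]' 
python3 st.py 0.472 0.394 0.081
python3 - <<'E'
from h import *; from bench import camera
c=camera("wrist"); np.savez("pics/w1.npz",**c); cv2.imwrite("pics/w1.png",c["image"][:,:,::-1])
P=cloud(c).reshape(-1,3); 
for lo,hi in((.04,.05),(.066,.076),(.104,.113)):
    s=P[(P[:,2]>lo)&(P[:,2]<hi)&(abs(P[:,0]-.475)<.12)&(abs(P[:,1]-.39)<.12)&(np.hypot(P[:,0]-.472,P[:,1]-.394)<(.033 if lo>.1 else .2))]
    if len(s)>20: print(lo,rect(s),s.mean(0).round(4),len(s))
E
```

```text
time: 1.72
ee_pos: [0.4708, 0.3942, 0.1495]
eef_rot: [0.706, 0.709, -0.001, -0.0]
ft_force: [-0.6, 1.5, 0.2]
width: 0.0873
grip_force: 0.0
t 1.725 p [0.4708 0.3942 0.1495] yaw_y 0.24 tilt 0.16 w 0.0873 g 0.0 F [-0.6  1.5  0.2] j7 -0.7
dp [-0.001  0.009  0.457]
0.04 (array([477.9, 390.7], dtype=float32), np.float32(145.2), np.float32(56.9), np.float32(90.3)) [0.4821 0.4054 0.0437] 3609
0.066 (array([480.6, 393.3], dtype=float32), np.float32(59.7), np.float32(59.3), np.float32(6.4)) [0.4874 0.4051 0.0692] 1525
0.104 (array([476. , 394.6], dtype=float32), np.float32(45.4), np.float32(44.2), np.float32(89.1)) [0.4761 0.3961 0.1086] 2232
```

View pics/w1.png

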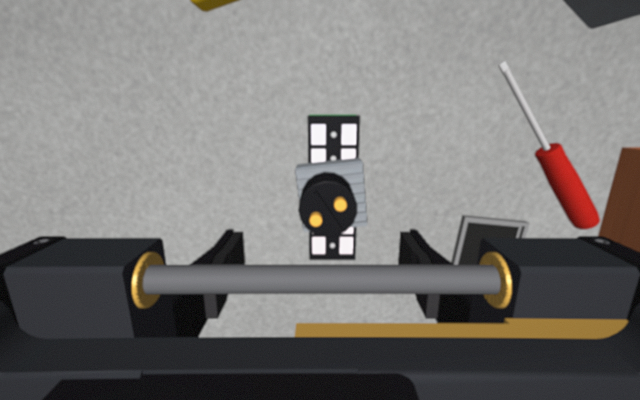

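Wrist view: the contactor is at (328,205) between the open fingers, the controller lies askew beneath it, and the block is straight (90°). I'll descend and grip.

```bash
python3 -m pendant '[{"dp":[0,0.02,0.2],"rotation":[0,0,0],"jaw":1},{"dp":[0,0.02,0.4],"rotation":[0,0,0],"jaw":1},{"dp":[0,0.02,0.457],"rotation":[0,0,0],"jaw":1},{"dp":[0,0.02,0.457],"rotation":[0,0,0],"jaw":1},{"dp":[0,0.02,0.457],"rotation":[0,0,0],"jaw":0.6},{"dp":[0,0.02,0.457],"rotation":[0,0,0],"jaw":0.4},{"dp":[0,0.02,0.457],"rotation":[0,0,0],"jaw":0.3},{"dp":[0,0.02,0.457],"rotation":[0,0,0],"jaw":0.3}]' 25
python3 st.py 0.474 0.394 0.2
```

```text
time: 2.78
ee_pos: [0.4753, 0.3941, 0.0826]
eef_rot: [0.706, 0.708, 0.0, -0.0]
ft_force: [0.5, -0.8, -0.4]
width: 0.0547
grip_force: 0.0
t 2.775 p [0.4753 0.3941 0.0826] yaw_y 0.1 tilt 0.02 w 0.0547 g 0.0 F [ 0.5 -0.8 -0.4] j7 -0.69
dp [-0.    -0.009 -0.783]
```

```bash
python3 -m pendant '[{"dp":[0,0,0],"rotation":[0,0,0],"jaw":0.3},{"dp":[0,0,0],"rotation":[0,0,0],"jaw":0.3},{"dp":[0,0,0],"rotation":[0,0,0],"jaw":0.3},{"dp":[0,0,0],"rotation":[0,0,0],"jaw":0.3}]' 25
python3 st.py 0.446 -0.1 0.15
```

```text
time: 3.28
ee_pos: [0.4755, 0.3944, 0.0829]
eef_rot: [0.706, 0.708, 0.001, -0.0]
ft_force: [-0.9, 0.3, 5.4]
width: 0.0272
grip_force: 4.8
t 3.275 p [0.4755 0.3944 0.0829] yaw_y 0.1 tilt 0.06 w 0.0272 g 4.7504975386254955 F [-0.9  0.3  5.4] j7 -0.69
dp [-3.295 -0.202 -0.45 ]
```

Width of 27 mm is less than 46 mm, so something is wrong. I'll look.

```bash
python3 - <<'E'
from h import *; from bench import camera
a=camera("side"); b=camera("wrist"); np.savez("pics/w2.npz",**b)
A=cv2.resize(a["image"][95:185,180:300,::-1],(640,480),interpolation=2)
B=cv2.resize(b["image"][50:330,130:530,::-1],(400,280))
A=cv2.copyMakeBorder(A,0,0,0,0,0); B=cv2.resize(B,(640,448))
cv2.imwrite("pics/s2.png",cv2.resize(np.vstack([A,B]),(400,580)))
E
```

```text
(no output)
```

View pics/s2.png

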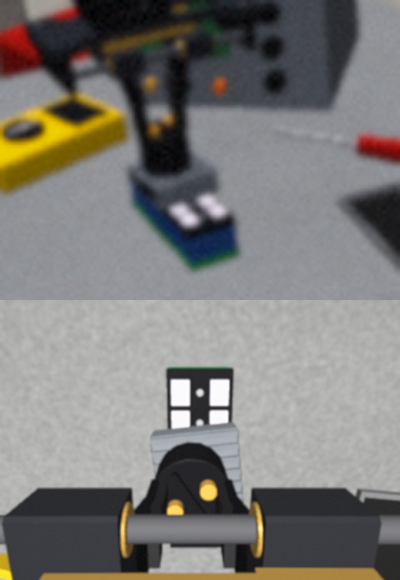

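```bash
python3 - <<'E'
from h import *; from bench import camera
for n in ("wrist","top"):
    c=camera(n); im=c["image"].astype(int); hsv=cv2.cvtColor(c["image"],cv2.COLOR_RGB2HSV); P=cloud(c)
    for lo,hi in((.04,.05),(.066,.075)):
        s=P[(P[...,2]>lo)&(P[...,2]<hi)&(abs(P[...,0]-.475)<.05)&(abs(P[...,1]-.39)<.1)]
        print(n,lo,rect(s),len(s))
    m=(P[...,2]>.1)&(P[...,2]<.112)&(abs(P[...,0]-.475)<.025)&(P[...,1]>.36)&(P[...,1]<.46)
    print(rect(P[m]),P[m].min(0),P[m].max(0))
    g=(hsv[...,0]>12)&(hsv[...,0]<28)&(hsv[...,1]>120)&(hsv[...,2]>120)&(np.hypot(P[...,0]-.475,P[...,1]-.39)<.06)&(P[...,2]<.122)
    k,l,s,ce=cv2.connectedComponentsWithStats(g.astype(np.uint8))
    for i in range(1,k):
        if s[i,4]>3: print("stud",ce[i].round(),s[i,4],np.median(P[l==i],0).round(4))
print("cam z-axis wrist",camera("wrist")["T"].round(3).tolist())
o=dict(np.load("pics/w1.npz"))
print(cast(o,[[340,205],[316,220]],.116))
E
```

```text
wrist 0.04 (array([477.4, 390.5], dtype=float32), np.float32(144.9), np.float32(58.0), np.float32(90.1)) 4036
wrist 0.066 (array([480.1, 396.3], dtype=float32), np.float32(59.7), np.float32(53.2), np.float32(6.4)) 2216
(array([474.6, 401.5], dtype=float32), np.float32(40.3), np.float32(34.3), np.float32(156.4)) [0.45436199 0.38336108 0.10003785] [0.49825704 0.41741675 0.11199773]
stud [338. 240.] 307 [0.4849 0.4012 0.1153]
stud [305. 257.] 199 [0.467  0.3909 0.1152]
top 0.04 (array([482. , 341.3], dtype=float32), np.float32(59.1), np.float32(46.6), np.float32(5.2)) 393
top 0.066 (array([478., 381.], dtype=float32), np.float32(60.4), np.float32(38.4), np.float32(4.6)) 219
(array([469.7, 387.8], dtype=float32), np.float32(38.0), np.float32(31.6), np.float32(125.0)) [0.45206563 0.37152871 0.10005888] [0.49240591 0.40647172 0.11198773]
stud [126. 221.] 8 [0.4825 0.4018 0.1154]
stud [133. 229.] 10 [0.4648 0.3868 0.1152]
cam z-axis wrist [[1.0, 0.001, 0.002, 0.476], [0.002, -0.962, -0.273, 0.469], [0.001, 0.273, -0.962, 0.271], [0.0, 0.0, 0.0, 1.0]]
[[0.48503189 0.4004147  0.116     ]
 [0.46724109 0.38852908 0.116     ]]
```

```bash
python3 - <<'E'
from h import *
for f,tz in (("w1",.1495),("w2",.083)):
    c=dict(np.load(f"pics/{f}.npz")); P=cloud(c); print(f,c["mtx"][0,0],c["T"][:3,3].round(3))
    for v in range(200,330,8):
        print(v,[ (int(u),*(P[v,u]*1000).round().astype(int)) for u in (range(200,250,12) if f=="w1" else range(250,320,12))])
E
```

```text
w1 313.2070182335755 [0.471 0.469 0.338]
200 [(200, np.int64(335), np.int64(370), np.int64(0)), (212, np.int64(348), np.int64(369), np.int64(-1)), (224, np.int64(361), np.int64(369), np.int64(-1)), (236, np.int64(375), np.int64(369), np.int64(-2)), (248, np.int64(389), np.int64(370), np.int64(0))]
208 [(200, np.int64(334), np.int64(360), np.int64(0)), (212, np.int64(347), np.int64(360), np.int64(-1)), (224, np.int64(361), np.int64(360), np.int64(-1)), (236, np.int64(375), np.int64(361), np.int64(1)), (248, np.int64(388), np.int64(360), np.int64(0))]
216 [(200, np.int64(333), np.int64(350), np.int64(0)), (212, np.int64(347), np.int64(351), np.int64(0)), (224, np.int64(360), np.int64(351), np.int64(0)), (236, np.int64(374), np.int64(350), np.int64(-2)), (248, np.int64(387), np.int64(350), np.int64(-1))]
224 [(200, np.int64(332), np.int64(340), np.int64(-1)), (212, np.int64(346), np.int64(341), np.int64(-1)), (224, np.int64(359), np.int64(341), np.int64(-1)), (236, np.int64(373), np.int64(341), np.int64(-1)), (248, np.int64(387), np.int64(341), np.int64(0))]
232 [(200, np.int64(331), np
[... 8058 characters left out ...]
4(273), np.int64(0)), (310, np.int64(465), np.int64(272), np.int64(-1))]
320 [(250, np.int64(458), np.int64(418), np.int64(203)), (262, np.int64(458), np.int64(407), np.int64(189)), (274, np.int64(458), np.int64(392), np.int64(169)), (286, np.int64(441), np.int64(264), np.int64(0)), (298, np.int64(453), np.int64(264), np.int64(0)), (310, np.int64(465), np.int64(264), np.int64(0))]
328 [(250, np.int64(459), np.int64(418), np.int64(207)), (262, np.int64(461), np.int64(418), np.int64(206)), (274, np.int64(464), np.int64(418), np.int64(207)), (286, np.int64(467), np.int64(418), np.int64(206)), (298, np.int64(470), np.int64(417), np.int64(206)), (310, np.int64(473), np.int64(418), np.int64(207))]
```

The fingers seem to hold the studs (27 mm span), so the real tips look about 27 mm above the reported TCP. I'll measure the tip height directly.

```bash
python3 - <<'E'
from h import *; from bench import camera
for f,t in (("w1",(.471,.394,.1495)),("w2",(.4755,.394,.083))):
    c=dict(np.load(f"pics/{f}.npz")); P=cloud(c)-np.array(t)
    m=(abs(P[...,1])<.014)&(abs(P[...,0])<.062)&(abs(P[...,0])>(.035 if f=="w1" else .012))&(P[...,2]>(-.02 if f=="w1" else .036))&(P[...,2]<.06)
    q=P[m]*1000; o=q[np.argsort(q[:,2])][:400]; print(f,len(q),o[::40].round().tolist())
s=camera("side"); np.savez("pics/s2.npz",**s); P=cloud(s)-np.array([.4755,.394,.083])
m=(abs(P[...,1])<.03)&(abs(P[...,0])<.05)&(P[...,2]>-.03)&(P[...,2]<.07); v,u=np.where(m); print(u.min(),u.max(),v.min(),v.max())
for vv in range(v.min(),v.max(),2):
    k=u[v==vv]
    if len(k): print(vv,[(int(x),*(P[vv,x]*1000).round().astype(int).tolist()) for x in k[::4]])
E
```

```text
w1 2010 [[-44.0, 7.0, 25.0], [44.0, 0.0, 27.0], [-43.0, 0.0, 28.0], [49.0, 12.0, 28.0], [52.0, 12.0, 29.0], [44.0, -2.0, 30.0], [-43.0, 4.0, 30.0], [46.0, 10.0, 31.0], [-47.0, 10.0, 32.0], [-43.0, -7.0, 33.0]]
w2 1017 [[20.0, 12.0, 36.0], [14.0, 8.0, 37.0], [-14.0, 10.0, 38.0], [16.0, 10.0, 39.0], [21.0, 11.0, 40.0], [17.0, 10.0, 42.0], [-15.0, 10.0, 43.0], [17.0, 10.0, 44.0], [21.0, 12.0, 45.0], [-20.0, 11.0, 46.0]]
218 244 119 155
119 [(229, 12, 5, 69)]
121 [(229, 11, 6, 62), (233, 17, -12, 67)]
123 [(218, -26, -3, 69), (233, 18, -7, 59)]
125 [(218, -24, 7, 58), (222, -17, -7, 62), (233, 16, -10, 54)]
127 [(219, -22, 7, 51), (223, -17, -14, 57), (233, 16, -9, 47)]
129 [(219, -23, 7, 44), (223, -16, -8, 48), (232, 13, -5, 39)]
131 [(219, -23, 13, 35), (223, -17, -9, 42), (227, 3, 15, 27), (231, 13, 6, 28), (235, 21, -6, 31)]
133 [(220, -23, 4, 32), (224, -15, -7, 35), (228, 0, -2, 28), (232, 7, -16, 32)]
135 [(221, -21, 5, 24), (225, -13, -10, 29), (229, -2, -12, 26), (233, 8, -20, 26)]
137 [(221, -25, -4, 23), (225, -17, -19, 27), (229, -5, -19, 23), (233, 7, -20, 20)]
139 [(221, -23, 4, 12), (225, -16, -13, 17), (229, -7, -23, 19), (233, 5, -22, 15)]
141 [(222, -23, 0, 7), (226, -16, -17, 12), (230, -5, -22, 11), (234, 8, -21, 6), (238, 31, 7, -12)]
143 [(220, -23, 23, -10), (225, -19, -14, 5), (229, -6, -14, 1), (233, 4, -21, 1), (237, 22, -5, -11), (241, 33, -10, -13)]
145 [(219, -27, 22, -16), (223, -22, -1, -7), (227, -15, -18, -2), (231, -4, -22, -3), (235, 9, -21, -8), (239, 24, -16, -14), (243, 33, -27, -12)]
147 [(219, -29, 21, -22), (223, -24, -5, -11), (227, -15, -16, -9), (231, -4, -21, -11), (235, 7, -24, -12), (244, 35, -27, -20)]
149 [(219, -30, 21, -28), (223, -26, -8, -17), (227, -19, -24, -12), (237, 11, -29, -18), (244, 34, -27, -27)]
151 [(222, -28, -1, -26), (226, -24, -26, -16), (239, 16, -28, -28)]
153 [(225, -24, -14, -28)]
```

Confirmed in both views: the real fingertips sit about 26 mm above the reported TCP, and the fingers are on the studs. From now on I'll command TCP = wanted tip height − 26 mm. Next I'll open, go down, and grip the body.

```bash
python3 -m pendant '[{"dp":[0,0,0],"rotation":[0,0,0],"jaw":0.8},{"dp":[0,0,0],"rotation":[0,0,0],"jaw":0.8},{"dp":[0,0,0],"rotation":[0,0,0],"jaw":0.8},{"dp":[0,0,0],"rotation":[0,0,0],"jaw":0.8},{"dp":[0,0,0],"rotation":[0,0,0],"jaw":0.8},{"dp":[0,0,0],"rotation":[0,0,0],"jaw":0.8}]' 25
python3 st.py 0.4755 0.395 0.055
```

```text
time: 4.32
ee_pos: [0.475, 0.394, 0.0821]
eef_rot: [0.706, 0.708, -0.0, -0.0]
ft_force: [-0.1, -0.3, -0.3]
width: 0.0685
grip_force: 0.0
t 4.325 p [0.475  0.394  0.0821] yaw_y 0.11 tilt 0.03 w 0.0685 g 0.0 F [-0.1 -0.3 -0.3] j7 -0.69
dp [0.007 0.003 0.181]
```

```bash
python3 -m pendant '[{"dp":[0,0,0.1],"rotation":[0,0,0],"jaw":0.7},{"dp":[0,0,0.18],"rotation":[0,0,0],"jaw":0.7},{"dp":[0,0,0.18],"rotation":[0,0,0],"jaw":0.4},{"dp":[0,0,0.18],"rotation":[0,0,0],"jaw":0.4},{"dp":[0,0,0.18],"rotation":[0,0,0],"jaw":0.4},{"dp":[0,0,0.18],"rotation":[0,0,0],"jaw":0.4},{"dp":[0,0,0.18],"rotation":[0,0,0],"jaw":0.4}]' 25
python3 st.py 0.446 -0.1 0.055
```

```text
time: 5.2
ee_pos: [0.4753, 0.3941, 0.0556]
eef_rot: [0.706, 0.708, 0.0, -0.0]
ft_force: [0.1, -0.6, -0.3]
width: 0.0454
grip_force: 25.0
t 5.2 p [0.4753 0.3941 0.0556] yaw_y 0.1 tilt 0.02 w 0.0454 g 24.999706093221903 F [ 0.1 -0.6 -0.3] j7 -0.69
dp [-3.294e+00 -2.010e-01  3.000e-03]
```

```bash
python3 -m pendant '[{"dp":[0,0,-0.15],"rotation":[0,0,0],"jaw":0.4},{"dp":[0,0,-0.3],"rotation":[0,0,0],"jaw":0.4},{"dp":[-0.2,0,-0.3],"rotation":[0,0,0],"jaw":0.4},{"dp":[-0.4,-0.05,-0.3],"rotation":[0,0,0],"jaw":0.4},{"dp":[-0.6,-0.1,-0.3],"rotation":[0,0,0],"jaw":0.4},{"dp":[-0.8,-0.1,-0.3],"rotation":[0,0,0],"jaw":0.4},{"dp":[-1,-0.1,-0.3],"rotation":[0,0,0],"jaw":0.4}]'
python3 -m pendant '[{"dp":[-0.25,0,0],"rotation":[0,0,0],"jaw":0.4},{"dp":[-0.5,0,0],"rotation":[0,0,0],"jaw":0.4},{"dp":[-0.75,-0.05,0],"rotation":[0,0,0],"jaw":0.4},{"dp":[-1,-0.1,0],"rotation":[0,0,0],"jaw":0.4}]' >/dev/null
python3 -m pendant '[{"dp":[-0.25,0,0],"rotation":[0,0,0],"jaw":0.4},{"dp":[-0.5,0,0],"rotation":[0,0,0],"jaw":0.4},{"dp":[-0.75,0,0],"rotation":[0,0,0],"jaw":0.4},{"dp":[-0.9,0,0],"rotation":[0,0,0],"jaw":0.4},{"dp":[-1,0,0],"rotation":[0,0,0],"jaw":0.4}]' >/dev/null
python3 st.py 0.446 -0.1 -0.013
```

```text
time: 6.08
ee_pos: [0.4604, 0.2431, 0.1005]
eef_rot: [0.706, 0.708, 0.0, -0.0]
ft_force: [-0.2, 0.7, -2.3]
width: 0.0454
grip_force: 25.0
t 7.2 p [ 0.446  -0.057   0.1005] yaw_y 0.04 tilt 0.03 w 0.0456 g 25.00010162126273 F [ 0.1 -0.1 -1.9] j7 0.04
dp [-0.287 -0.     0.757]
```

```bash
python3 -m pendant '[{"dp":[-0.2,0,0],"rotation":[0,0,0],"jaw":0.4},{"dp":[-0.287,0,0.1],"rotation":[0,0,0],"jaw":0.4},{"dp":[-0.287,0,0.3],"rotation":[0,0,0],"jaw":0.4},{"dp":[-0.287,0,0.5],"rotation":[0,0,0],"jaw":0.4},{"dp":[-0.287,0,0.65],"rotation":[0,0,0],"jaw":0.4},{"dp":[-0.287,0,0.71],"rotation":[0,0,0],"jaw":0.4},{"dp":[-0.287,0,0.74],"rotation":[0,0,0],"jaw":0.4},{"dp":[-0.287,0,0.74],"rotation":[0,0,0],"jaw":0.4}]'
python3 - <<'E'
from h import *; from bench import camera
a=camera("side"); cv2.imwrite("pics/s3.png",cv2.resize(a["image"][200:300,260:390,::-1],(780,600),interpolation=2))
E
```

```text
time: 8.2
ee_pos: [0.4465, -0.099, -0.0102]
eef_rot: [0.706, 0.708, 0.0, 0.0]
ft_force: [0.4, -0.0, -1.7]
width: 0.0457
grip_force: 25.0
```

View pics/s3.png

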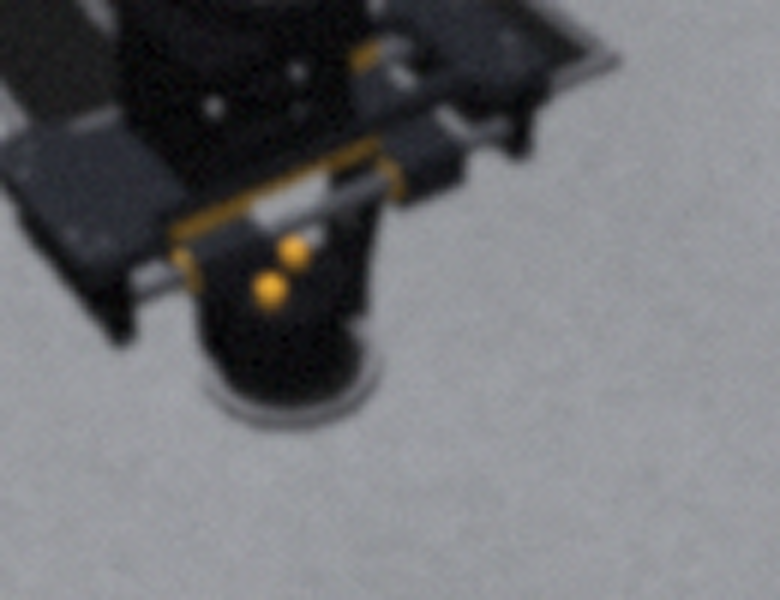

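The contactor hangs inside the dish rim, with the dish centre at (290,370). I'll lower it the last 2 mm.

```bash
python3 -m pendant '[{"dp":[0,0,0.006],"rotation":[0,0,0],"jaw":0.4},{"dp":[0,0,0.012],"rotation":[0,0,0],"jaw":0.4},{"dp":[0,0,0.018],"rotation":[0,0,0],"jaw":0.4},{"dp":[0,0,0.018],"rotation":[0,0,0],"jaw":0.4}]'
```

```text
time: 8.75
ee_pos: [0.4464, -0.099, -0.0126]
eef_rot: [0.707, 0.708, 0.0, -0.0]
ft_force: [-5.0, 1.8, 12.5]
width: 0.0457
grip_force: 25.0
```

```bash
python3 -m pendant '[{"dp":[0,0,0],"rotation":[0,0,0],"jaw":0.55},{"dp":[0,0,0],"rotation":[0,0,0],"jaw":0.6},{"dp":[0,0,0],"rotation":[0,0,0],"jaw":0.7},{"dp":[0,0,-0.1],"rotation":[0,0,0],"jaw":0.8},{"dp":[0,0,-0.4],"rotation":[0,0,0],"jaw":1},{"dp":[0,0,-0.75],"rotation":[0,0,0],"jaw":1},{"dp":[0.3,0,-0.85],"rotation":[0,0,0],"jaw":1},{"dp":[0.7,0,-0.85],"rotation":[0,0,0],"jaw":1}]'
python3 -m pendant '[{"dp":[0.4,0,0],"rotation":[0,0,0],"jaw":1},{"dp":[0.8,0.1,0],"rotation":[0,0,0],"jaw":1},{"dp":[1,0.2,0],"rotation":[0,0,-0.01],"jaw":1}]'>/dev/null
python3 -m pendant '[{"dp":[0.4,0,0],"rotation":[0,0,0],"jaw":1},{"dp":[0.8,0,0],"rotation":[0,0,-0.0075],"jaw":1},{"dp":[1,0,0],"rotation":[0,0,-0.0075],"jaw":1},{"dp":[1,0,0],"rotation":[0,0,-0.0075],"jaw":1}]'>/dev/null
python3 st.py 0.479 0.393 0.08
python3 - <<'E'
from h import *; from bench import camera
c=camera("top"); P=cloud(c)
q=P[180:270,100:220].reshape(-1,3); s=q[(q[:,2]>.064)&(q[:,2]<.078)]; print(rect(s),s.mean(0),len(s))
v,u=350-110,350; q=P[215:265,320:380].reshape(-1,3); s=q[(q[:,2]>.035)&(q[:,2]<.06)]; print("contactor",rect(s),len(s))
cv2.imwrite("pics/t4.png",cv2.resize(c["image"][205:275,290:410,::-1],(720,420),interpolation=2))
E
```

```text
time: 9.75
ee_pos: [0.4473, 0.0062, 0.117]
eef_rot: [0.708, 0.706, 0.002, 0.001]
ft_force: [1.0, 0.7, -0.5]
width: 0.0867
grip_force: 0.0
t 10.625 p [0.4652 0.3082 0.1149] yaw_y 6.62 tilt 0.03 w 0.087 g 0.0 F [-0.3 -0.3 -0.1] j7 -0.49
dp [0.551 0.157 0.233]
(array([0., 0.], dtype=float32), np.float32(0.0), np.float32(0.0), np.float32(0.0)) [nan nan nan] 0
contactor (array([444.8, -97.1], dtype=float32), np.float32(44.4), np.float32(44.0), np.float32(108.3)) 303<stdin>:3: RuntimeWarning: Mean of empty slice.
  ret = um.true_divide(
```

View pics/t4.png

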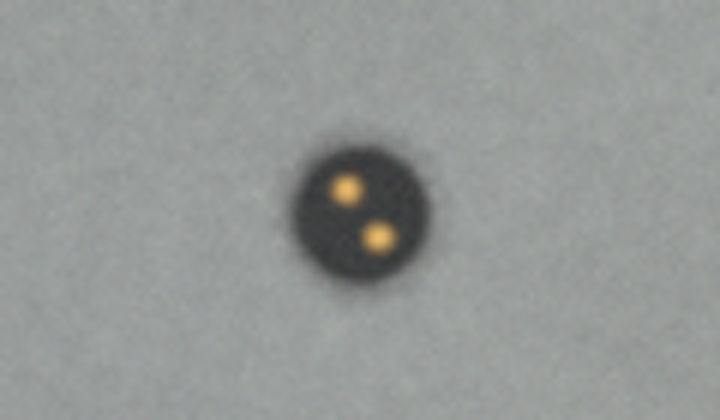

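Contactor at about (361,214) in the crop, upright, 3 mm off the dish centre. Now the controller.

```bash
python3 -m pendant '[{"dp":[0.3,0.1,0],"rotation":[0,0,0],"jaw":1},{"dp":[0.55,0.16,0],"rotation":[0,0,0],"jaw":1},{"dp":[0.55,0.16,0],"rotation":[0,0,0],"jaw":1}]'>/dev/null
python3 - <<'E'
from h import *; from bench import camera
c=camera("wrist"); P=cloud(c).reshape(-1,3)
for lo,hi in((.04,.05),(.066,.076)):
    s=P[(P[:,2]>lo)&(P[:,2]<hi)&(abs(P[:,0]-.475)<.1)&(abs(P[:,1]-.39)<.1)]; print(rect(s),s.mean(0).round(4),len(s))
E
python3 st.py 0.479 0.393 0.029
```

```text
(array([477.6, 395.4], dtype=float32), np.float32(135.9), np.float32(57.4), np.float32(90.2)) [0.4816 0.4146 0.0437] 4156
(array([480.5, 393.5], dtype=float32), np.float32(59.7), np.float32(59.2), np.float32(6.5)) [0.4804 0.3942 0.069 ] 5432
t 11.1 p [0.4811 0.3898 0.1145] yaw_y 6.39 tilt 0.05 w 0.0868 g 0.0 F [ 0.4 -0.5 -0.3] j7 -0.57
dp [ 0.023 -0.011  0.57 ]
```

```bash
python3 -m pendant '[{"dp":[0.025,-0.005,0.2],"rotation":[0,0,0],"jaw":1},{"dp":[0.025,-0.005,0.4],"rotation":[0,0,0],"jaw":1},{"dp":[0.025,-0.005,0.53],"rotation":[0,0,0],"jaw":0.85},{"dp":[0.025,-0.005,0.57],"rotation":[0,0,0],"jaw":0.6},{"dp":[0.025,-0.005,0.57],"rotation":[0,0,0],"jaw":0.6},{"dp":[0.025,-0.005,0.57],"rotation":[0,0,0],"jaw":0.55},{"dp":[0.025,-0.005,0.57],"rotation":[0,0,0],"jaw":0.55},{"dp":[0.025,-0.005,0.57],"rotation":[0,0,0],"jaw":0.55}]' 25
python3 st.py 0.6254 0.0126 -0.0125
```

```text
time: 12.1
ee_pos: [0.48, 0.3943, 0.0297]
eef_rot: [0.667, 0.745, 0.001, 0.0]
ft_force: [0.4, -0.8, 6.1]
width: 0.0596
grip_force: 25.0
t 12.1 p [0.48   0.3943 0.0297] yaw_y 6.39 tilt 0.08 w 0.0596 g 25.001958310604095 F [ 0.4 -0.8  6.1] j7 -0.56
dp [-2.637  0.68   0.28 ]
```

```bash
python3 -m pendant '[{"dp":[0,0,-0.15],"rotation":[0,0,0],"jaw":0.55},{"dp":[0,0,-0.35],"rotation":[0,0,0],"jaw":0.55},{"dp":[-0.2,0.05,-0.4],"rotation":[0,0,0],"jaw":0.55},{"dp":[-0.5,0.13,-0.4],"rotation":[0,0,0],"jaw":0.55},{"dp":[-0.8,0.2,-0.4],"rotation":[0,0,0],"jaw":0.55},{"dp":[-1,0.26,-0.4],"rotation":[0,0,0],"jaw":0.55}]'
python3 -m pendant '[{"dp":[-0.3,0.08,0],"rotation":[0,0,0],"jaw":0.55},{"dp":[-0.6,0.15,0],"rotation":[0,0,0],"jaw":0.55},{"dp":[-0.9,0.23,0],"rotation":[0,0,0],"jaw":0.55},{"dp":[-1,0.26,0],"rotation":[0,0,0],"jaw":0.55}]' >/dev/null
python3 -m pendant '[{"dp":[-0.3,0.08,0],"rotation":[0,0,0.009],"jaw":0.55},{"dp":[-0.55,0.14,0],"rotation":[0,0,0.018],"jaw":0.55},{"dp":[-0.637,0.16,0],"rotation":[0,0,0.018],"jaw":0.55},{"dp":[-0.637,0.16,0],"rotation":[0,0,0.018],"jaw":0.55}]' >/dev/null
python3 st.py 0.6254 0.0126 -0.0125
```

```text
time: 12.85
ee_pos: [0.5355, 0.2467, 0.0887]
eef_rot: [0.667, 0.745, -0.0, 0.0]
ft_force: [0.4, 0.3, -2.2]
width: 0.0595
grip_force: 25.0
t 13.85 p [0.6249 0.0124 0.0884] yaw_y -0.08 tilt 0.03 w 0.06 g 24.999447762966156 F [ 0.5  0.  -2. ] j7 0.05
dp [0.001 0.004 0.673]
```

```bash
python3 -m pendant '[{"dp":[0,0,0.2],"rotation":[0,0,0],"jaw":0.55},{"dp":[0,0,0.4],"rotation":[0,0,0],"jaw":0.55},{"dp":[0,0,0.55],"rotation":[0,0,0],"jaw":0.55},{"dp":[0,0,0.62],"rotation":[0,0,0],"jaw":0.55},{"dp":[0,0,0.65],"rotation":[0,0,0],"jaw":0.55},{"dp":[0,0,0.66],"rotation":[0,0,0],"jaw":0.55},{"dp":[0,0,0.668],"rotation":[0,0,0],"jaw":0.55},{"dp":[0,0,0.672],"rotation":[0,0,0],"jaw":0.55}]'
python3 - <<'E'
from h import *; from bench import camera
a=camera("side"); cv2.imwrite("pics/s5.png",cv2.resize(a["image"][150:240,290:400,::-1],(660,540),interpolation=2))
E
```

```text
time: 14.85
ee_pos: [0.6252, 0.0123, -0.0117]
eef_rot: [0.708, 0.707, 0.0, 0.0]
ft_force: [-0.6, -0.5, -2.6]
width: 0.0594
grip_force: 25.0
```

View pics/s5.png

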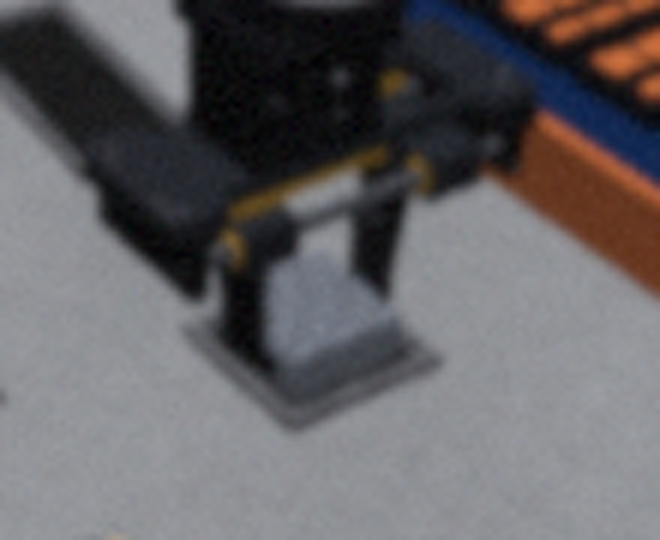

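The controller is level inside the square tray's rim (pixel (320,340)). Lower, release, lift, and go to the short block.

```bash
python3 -m pendant '[{"dp":[0,0,0.006],"rotation":[0,0,0],"jaw":0.55},{"dp":[0,0,0.01],"rotation":[0,0,0],"jaw":0.55},{"dp":[0,0,0.01],"rotation":[0,0,0],"jaw":0.55}]'
python3 -m pendant '[{"dp":[0,0,0],"rotation":[0,0,0],"jaw":0.75},{"dp":[0,0,0],"rotation":[0,0,0],"jaw":0.8},{"dp":[0,0,0],"rotation":[0,0,0],"jaw":0.85},{"dp":[0,0,-0.15],"rotation":[0,0,0],"jaw":0.9},{"dp":[0,0,-0.45],"rotation":[0,0,0],"jaw":1},{"dp":[-0.2,0,-0.75],"rotation":[0,0,0],"jaw":1},{"dp":[-0.6,0,-0.8],"rotation":[0,0,0.006],"jaw":1},{"dp":[-1,0,-0.8],"rotation":[0,0,0.011],"jaw":1}]'
python3 -m pendant '[{"dp":[-0.35,0,0],"rotation":[0,0,0],"jaw":1},{"dp":[-0.7,0.03,0],"rotation":[0,0,0],"jaw":1},{"dp":[-0.85,0.03,0],"rotation":[0,0,0],"jaw":1},{"dp":[-0.85,0.03,0],"rotation":[0,0,0],"jaw":1}]' >/dev/null
python3 - <<'E'
from h import *; from bench import camera
c=camera("wrist"); P=cloud(c).reshape(-1,3)
s=P[(P[:,2]>.04)&(P[:,2]<.05)&(abs(P[:,0]-.638)<.1)&(abs(P[:,1]+.267)<.1)]; print("short",rect(s),s.mean(0).round(4),len(s))
c=camera("top"); P=cloud(c).reshape(-1,3)
s=P[(P[:,2]>.02)&(P[:,2]<.035)&(abs(P[:,0]-.625)<.06)&(abs(P[:,1]-.0125)<.06)]; print("ctrl",rect(s),s.mean(0).round(4),len(s))
s=P[(P[:,2]>.04)&(P[:,2]<.05)&(abs(P[:,0]-.478)<.06)&(abs(P[:,1]-.39)<.1)]; print("long",rect(s),s.mean(0).round(4),len(s))
E
python3 st.py 0.638 -0.268 -0.014
```

```text
time: 15.28
ee_pos: [0.6252, 0.0123, -0.0123]
eef_rot: [0.708, 0.707, 0.0, -0.0]
ft_force: [-6.1, -0.7, 10.5]
width: 0.0597
grip_force: 25.0
time: 16.27
ee_pos: [0.6254, -0.139, 0.1078]
eef_rot: [0.731, 0.682, 0.001, 0.001]
ft_force: [0.4, -0.2, -0.2]
width: 0.0868
grip_force: 0.0
short (array([ 640.2, -268.5], dtype=float32), np.float32(98.1), np.float32(47.7), np.float32(85.6)) [ 0.6401 -0.2657  0.0437] 6399
ctrl (array([623.6,  12.2], dtype=float32), np.float32(60.1), np.float32(58.0), np.float32(0.0)) [0.6231 0.0121 0.0273] 615
long (array([478.9, 391.7], dtype=float32), np.float32(145.9), np.float32(47.8), np.float32(90.3)) [0.4787 0.391  0.0442] 1200
t 16.875 p [ 0.6207 -0.2634  0.1061] yaw_y -3.96 tilt 0.07 w 0.0869 g 0.0 F [-0.1  0.6  1. ] j7 0.45
dp [-0.024  0.117  0.8  ]
```

```bash
python3 -m pendant '[{"dp":[-0.025,0.127,0.1],"rotation":[0,0,0],"jaw":1},{"dp":[-0.025,0.127,0.35],"rotation":[0,0,0],"jaw":1},{"dp":[-0.025,0.127,0.6],"rotation":[0,0,0],"jaw":1},{"dp":[-0.025,0.127,0.75],"rotation":[0,0,0],"jaw":0.8},{"dp":[-0.025,0.127,0.8],"rotation":[0,0,0],"jaw":0.6},{"dp":[-0.025,0.127,0.8],"rotation":[0,0,0],"jaw":0.45},{"dp":[-0.025,0.127,0.8],"rotation":[0,0,0],"jaw":0.45},{"dp":[-0.025,0.127,0.8],"rotation":[0,0,0],"jaw":0.45}]' 40
python3 -m pendant '[{"dp":[0,0,0],"rotation":[0,0,0],"jaw":0.45},{"dp":[0,0,0],"rotation":[0,0,0],"jaw":0.45}]'
python3 st.py 0.4578 0.1205 -0.0105
```

```text
time: 17.88
ee_pos: [0.6397, -0.2706, -0.0123]
eef_rot: [0.732, 0.682, 0.001, 0.001]
ft_force: [-1.2, 0.8, 4.4]
width: 0.0474
grip_force: 40.0
time: 18.12
ee_pos: [0.6397, -0.2706, -0.0123]
eef_rot: [0.732, 0.682, 0.001, 0.001]
ft_force: [-1.1, 0.6, 6.9]
width: 0.0477
grip_force: 40.0
t 18.125 p [ 0.6397 -0.2706 -0.0123] yaw_y -4.04 tilt 0.1 w 0.0477 g 39.99770561233163 F [-1.1  0.6  6.9] j7 0.49
dp [ 2.515 -1.393 -0.015]
```

```bash
python3 -m pendant '[{"dp":[0,0,-0.1],"rotation":[0,0,0],"jaw":0.45},{"dp":[0,0,-0.3],"rotation":[0,0,0],"jaw":0.45},{"dp":[0,0,-0.5],"rotation":[0,0,0],"jaw":0.45},{"dp":[0,0,-0.62],"rotation":[0,0,0],"jaw":0.45},{"dp":[0.15,-0.09,-0.62],"rotation":[0,0,0],"jaw":0.45},{"dp":[0.4,-0.24,-0.62],"rotation":[0,0,0],"jaw":0.45},{"dp":[0.6,-0.36,-0.62],"rotation":[0,0,0],"jaw":0.45}]'
python3 -m pendant '[{"dp":[0.25,-0.13,0],"rotation":[0,0,0],"jaw":0.45},{"dp":[0.5,-0.26,0],"rotation":[0,0,0],"jaw":0.45},{"dp":[0.75,-0.4,0],"rotation":[0,0,0],"jaw":0.45},{"dp":[1,-0.54,0],"rotation":[0,0,0],"jaw":0.45}]' >/dev/null
python3 -m pendant '[{"dp":[0.25,-0.13,0],"rotation":[0,0,0],"jaw":0.45},{"dp":[0.5,-0.26,0],"rotation":[0,0,0],"jaw":0.45},{"dp":[0.75,-0.4,0],"rotation":[0,0,0],"jaw":0.45},{"dp":[0.9,-0.49,0],"rotation":[0,0,0],"jaw":0.45},{"dp":[0.9,-0.49,0],"rotation":[0,0,0],"jaw":0.45}]' >/dev/null
python3 st.py 0.4578 0.118 -0.0095
```

```text
time: 19.0
ee_pos: [0.5904, -0.175, 0.079]
eef_rot: [0.731, 0.682, -0.0, -0.001]
ft_force: [0.3, -0.6, -3.8]
width: 0.0482
grip_force: 40.0
t 20.125 p [0.4563 0.1203 0.0794] yaw_y -3.84 tilt 0.05 w 0.0478 g 39.99326666817069 F [ 0.5 -0.5 -4. ] j7 -0.38
dp [-0.015  0.012  0.593]
```

```bash
python3 -m pendant '[{"dp":[-0.015,0.012,0.15],"rotation":[0,0,0],"jaw":0.45},{"dp":[-0.015,0.012,0.35],"rotation":[0,0,0],"jaw":0.45},{"dp":[-0.015,0.012,0.48],"rotation":[0,0,0],"jaw":0.45},{"dp":[-0.015,0.012,0.55],"rotation":[0,0,0],"jaw":0.45},{"dp":[-0.015,0.012,0.575],"rotation":[0,0,0],"jaw":0.45},{"dp":[-0.015,0.012,0.585],"rotation":[0,0,0],"jaw":0.45},{"dp":[-0.015,0.012,0.59],"rotation":[0,0,0],"jaw":0.45},{"dp":[-0.015,0.012,0.592],"rotation":[0,0,0],"jaw":0.45}]'
python3 - <<'E'
from h import *; from bench import camera
a=camera("side"); cv2.imwrite("pics/s6.png",cv2.resize(a["image"][160:250,220:330,::-1],(660,540),interpolation=2))
E
```

```text
time: 21.12
ee_pos: [0.4593, 0.1162, -0.009]
eef_rot: [0.732, 0.682, 0.0, 0.0]
ft_force: [-0.2, -0.5, -4.3]
width: 0.0475
grip_force: 40.0
```

View pics/s6.png

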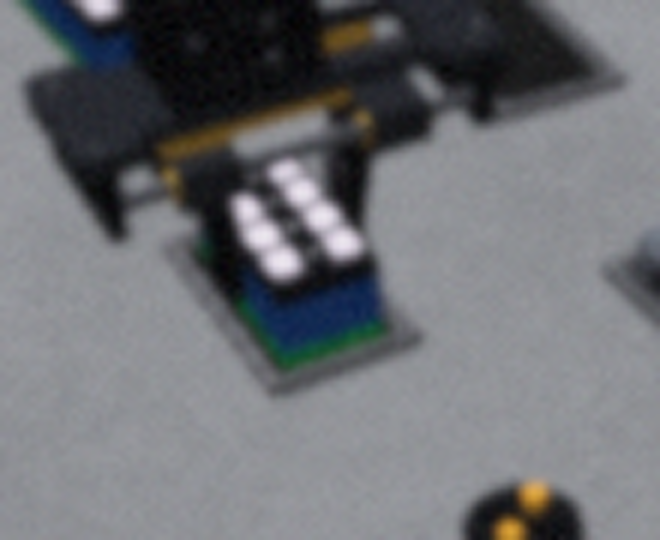

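The short block sits inside its tray, with clear margins at the near corner (280,370). Lower, release, and go to the long block.

```bash
python3 -m pendant '[{"dp":[0,0,0.006],"rotation":[0,0,0],"jaw":0.45},{"dp":[0,0,0.012],"rotation":[0,0,0],"jaw":0.45},{"dp":[0,0,0.012],"rotation":[0,0,0],"jaw":0.45}]'
python3 -m pendant '[{"dp":[0,0,0],"rotation":[0,0,0],"jaw":0.65},{"dp":[0,0,0],"rotation":[0,0,0],"jaw":0.7},{"dp":[0,0,0],"rotation":[0,0,0],"jaw":0.75},{"dp":[0,0,-0.15],"rotation":[0,0,0],"jaw":0.8},{"dp":[0,0,-0.45],"rotation":[0,0,0],"jaw":1},{"dp":[0.2,0,-0.7],"rotation":[0,0,-0.006],"jaw":1},{"dp":[0.6,0,-0.75],"rotation":[0,0,-0.011],"jaw":1},{"dp":[1,0,-0.75],"rotation":[0,0,-0.011],"jaw":1}]'
python3 -m pendant '[{"dp":[0.35,0,0],"rotation":[0,0,0],"jaw":1},{"dp":[0.7,0.05,0],"rotation":[0,0,0],"jaw":1},{"dp":[0.8,0.07,0],"rotation":[0,0,0],"jaw":1},{"dp":[0.8,0.07,0],"rotation":[0,0,0],"jaw":1}]' >/dev/null
python3 - <<'E'
from h import *; from bench import camera
c=camera("wrist"); P=cloud(c).reshape(-1,3)
s=P[(P[:,2]>.04)&(P[:,2]<.05)&(abs(P[:,0]-.478)<.1)&(abs(P[:,1]-.391)<.1)]; print("long",rect(s),s.mean(0).round(4),len(s))
c=camera("top"); P=cloud(c).reshape(-1,3)
s=P[(P[:,2]>.043)&(P[:,2]<.055)&(abs(P[:,0]-.458)<.05)&(abs(P[:,1]-.12)<.07)]; print("short",rect(s),s.mean(0).round(4),len(s))
E
python3 st.py 0.478 0.391 -0.014
```

```text
time: 21.55
ee_pos: [0.4592, 0.1163, -0.0095]
eef_rot: [0.732, 0.682, 0.0, -0.0]
ft_force: [-11.8, -3.9, 24.3]
width: 0.0474
grip_force: 40.0
time: 22.55
ee_pos: [0.4704, 0.2677, 0.1026]
eef_rot: [0.708, 0.706, 0.001, 0.0]
ft_force: [0.3, 0.0, -0.4]
width: 0.0866
grip_force: 0.0
long (array([482.2, 397.3], dtype=float32), np.float32(132.1), np.float32(48.2), np.float32(90.2)) [0.4822 0.4024 0.0437] 9392
short (array([457.4, 118.5], dtype=float32), np.float32(95.8), np.float32(48.3), np.float32(86.1)) [0.4573 0.118  0.0475] 820
t 23.15 p [0.4808 0.3838 0.1012] yaw_y -0.18 tilt 0.06 w 0.0873 g 0.0 F [-0.3 -0.4  0.5] j7 -0.69
dp [ 0.049 -0.019  0.768]
```

```bash
python3 -m pendant '[{"dp":[0.05,0,0.1],"rotation":[0,0,0],"jaw":1},{"dp":[0.05,0,0.35],"rotation":[0,0,0],"jaw":1},{"dp":[0.05,0,0.58],"rotation":[0,0,0],"jaw":1},{"dp":[0.05,0,0.72],"rotation":[0,0,0],"jaw":0.8},{"dp":[0.05,0,0.768],"rotation":[0,0,0],"jaw":0.6},{"dp":[0.05,0,0.768],"rotation":[0,0,0],"jaw":0.45},{"dp":[0.05,0,0.768],"rotation":[0,0,0],"jaw":0.45},{"dp":[0.05,0,0.768],"rotation":[0,0,0],"jaw":0.45}]' 50
python3 -m pendant '[{"dp":[0,0,0],"rotation":[0,0,0],"jaw":0.45},{"dp":[0,0,0],"rotation":[0,0,0],"jaw":0.45}]'
python3 -m pendant '[{"dp":[0,0,-0.05],"rotation":[0,0,0],"jaw":0.45},{"dp":[0,0,-0.2],"rotation":[0,0,0],"jaw":0.45},{"dp":[0,0,-0.35],"rotation":[0,0,0],"jaw":0.45},{"dp":[0,0,-0.45],"rotation":[0,0,0],"jaw":0.45},{"dp":[0,0,-0.5],"rotation":[0,0,0],"jaw":0.45}]'
python3 st.py 0.6556 0.267 -0.0105
```

```text
time: 24.15
ee_pos: [0.481, 0.3936, -0.0129]
eef_rot: [0.708, 0.707, 0.001, 0.0]
ft_force: [1.4, 0.4, 1.8]
width: 0.0475
grip_force: 50.0
time: 24.4
ee_pos: [0.481, 0.3936, -0.0128]
eef_rot: [0.708, 0.707, 0.001, 0.0]
ft_force: [0.7, -0.3, 6.4]
width: 0.0474
grip_force: 50.0
time: 25.02
ee_pos: [0.48, 0.3932, 0.0614]
eef_rot: [0.708, 0.707, -0.0, -0.0]
ft_force: [-0.4, 0.7, -6.9]
width: 0.0475
grip_force: 50.0
t 25.025 p [0.48   0.3932 0.0614] yaw_y -0.07 tilt 0.02 w 0.0475 g 49.99198330566287 F [-0.4  0.7 -6.9] j7 -0.69
dp [-0.84   1.172  0.479]
```

```bash
python3 -m pendant '[{"dp":[-0.2,0.2,0],"rotation":[0,0,0.005],"jaw":0.45},{"dp":[-0.4,0.45,0],"rotation":[0,0,0.01],"jaw":0.45},{"dp":[-0.6,0.7,0],"rotation":[0,0,0.015],"jaw":0.45},{"dp":[-0.8,0.9,0],"rotation":[0,0,0.015],"jaw":0.45},{"dp":[-0.83,1,0],"rotation":[0,0,0.015],"jaw":0.45}]'>/dev/null
python3 -m pendant '[{"dp":[0,0.1,0],"rotation":[0,0,0],"jaw":0.45},{"dp":[0.015,0.172,0],"rotation":[0,0,0],"jaw":0.45},{"dp":[0.015,0.172,0],"rotation":[0,0,0],"jaw":0.45}]'>/dev/null
python3 st.py 0.6556 0.2687 -0.0095
```

```text
t 26.025 p [0.6559 0.2688 0.0604] yaw_y -5.45 tilt 0.05 w 0.0473 g 49.99211389571428 F [-0.6 -0.4 -7.6] j7 -0.44
dp [-0.001 -0.002  0.466]
```

```bash
python3 -m pendant '[{"dp":[0,0,0.12],"rotation":[0,0,0],"jaw":0.45},{"dp":[0,0,0.25],"rotation":[0,0,0],"jaw":0.45},{"dp":[0,0,0.36],"rotation":[0,0,0],"jaw":0.45},{"dp":[0,0,0.42],"rotation":[0,0,0],"jaw":0.45},{"dp":[0,0,0.45],"rotation":[0,0,0],"jaw":0.45},{"dp":[0,0,0.458],"rotation":[0,0,0],"jaw":0.45},{"dp":[0,0,0.463],"rotation":[0,0,0],"jaw":0.45},{"dp":[0,0,0.466],"rotation":[0,0,0],"jaw":0.45}]'
python3 - <<'E'
from h import *; from bench import camera
a=camera("side"); cv2.imwrite("pics/s7.png",cv2.resize(a["image"][110:200,245:355,::-1],(660,540),interpolation=2))
E
```

```text
time: 27.02
ee_pos: [0.6563, 0.2684, -0.0083]
eef_rot: [0.74, 0.673, 0.0, 0.0]
ft_force: [-0.5, -0.7, -7.2]
width: 0.0473
grip_force: 50.0
```

View pics/s7.png

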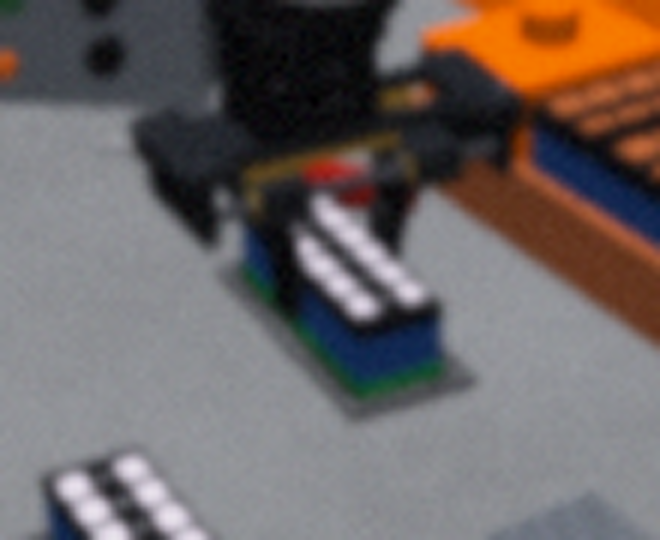

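The long block is inside its tray; the front margin is visible at (400,395). Lower, release, lift away and check everything.

```bash
python3 -m pendant '[{"dp":[0,0,0.008],"rotation":[0,0,0],"jaw":0.45},{"dp":[0,0,0.014],"rotation":[0,0,0],"jaw":0.45},{"dp":[0,0,0.014],"rotation":[0,0,0],"jaw":0.45}]'
python3 -m pendant '[{"dp":[0,0,0],"rotation":[0,0,0],"jaw":0.65},{"dp":[0,0,0],"rotation":[0,0,0],"jaw":0.7},{"dp":[0,0,0],"rotation":[0,0,0],"jaw":0.75},{"dp":[0,0,-0.15],"rotation":[0,0,0],"jaw":0.8},{"dp":[0,0,-0.45],"rotation":[0,0,0],"jaw":1},{"dp":[0,0,-0.8],"rotation":[0,0,0],"jaw":1},{"dp":[0.4,0,-1],"rotation":[0,0,0],"jaw":1},{"dp":[1,0,-1],"rotation":[0,0,0],"jaw":1}]'
python3 -m pendant '[{"dp":[0.3,-0.3,0],"rotation":[0,0,0],"jaw":1},{"dp":[0.6,-0.6,0],"rotation":[0,0,0],"jaw":1},{"dp":[0.6,-0.6,0],"rotation":[0,0,0],"jaw":1},{"dp":[0.6,-0.6,0],"rotation":[0,0,0],"jaw":1},{"dp":[0.6,-0.6,0],"rotation":[0,0,0],"jaw":1}]'
python3 - <<'E'
from h import *; from bench import camera
c=camera("top"); P=cloud(c).reshape(-1,3)
for n,(x,y,lo,hi,R_) in dict(long=(.6556,.267,.043,.055,.09),short=(.4578,.1205,.043,.055,.07),ctrl=(.6254,.0126,.024,.035,.06),cont=(.446,-.1,.035,.055,.05),jar=(.4627,-.3648,.06,.075,.05)).items():
    s=P[(P[:,2]>lo)&(P[:,2]<hi)&(abs(P[:,0]-x)<.06)&(abs(P[:,1]-y)<R_)]; print(n,(x,y),rect(s),np.median(s[:,2]).round(4),len(s))
cv2.imwrite("pics/t8.png",c["image"][100:320,80:520,::-1])
E
```

```text
time: 27.45
ee_pos: [0.6562, 0.2684, -0.0098]
eef_rot: [0.74, 0.673, 0.0, -0.0]
ft_force: [-5.9, -1.7, 3.3]
width: 0.0476
grip_force: 50.0
time: 28.45
ee_pos: [0.6697, 0.3871, 0.1452]
eef_rot: [0.741, 0.672, 0.004, 0.001]
ft_force: [1.6, 0.2, -0.7]
width: 0.0866
grip_force: 0.0
time: 29.08
ee_pos: [0.5879, 0.4825, 0.1393]
eef_rot: [0.741, 0.672, 0.0, 0.001]
ft_force: [0.1, -0.6, 0.1]
width: 0.087
grip_force: 0.0
long (0.6556, 0.267) (array([654.4, 266.2], dtype=float32), np.float32(148.1), np.float32(49.5), np.float32(84.5)) 0.0473 1171
short (0.4578, 0.1205) (array([457.6, 118.4], dtype=float32), np.float32(96.4), np.float32(48.1), np.float32(86.0)) 0.0473 820
ctrl (0.6254, 0.0126) (array([623.6,  12.2], dtype=float32), np.float32(59.3), np.float32(57.9), np.float32(0.1)) 0.0277 538
cont (0.446, -0.1) (array([444.6, -97.6], dtype=float32), np.float32(44.7), np.float32(44.0), np.float32(62.9)) 0.0415 300
jar (0.4627, -0.3648) (array([ 462.2, -365.2], dtype=float32), np.float32(47.3), np.float32(46.4), np.float32(88.4)) 0.065 347
```

View pics/t8.png

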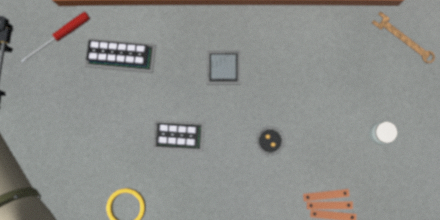

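All four parts are in their trays, within 3 mm of centre and at the right heights: long (119,53), short (178,135), controller (223,67), contactor (270,141). The jar has not moved. Handing in.

```bash
python3 -c "
from bench import r
print(r.close_job())"
```

```text
the job is handed in; nothing more can be done
None
```

I handed the job in after 29 s: in the last camera check, all four parts sat upright in their own trays within about 3 mm of centre and the jar had not moved; the verdict was not shown.

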